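Take the green drive sled off its hook and plug it into the test dock

TASK

Lift the green drive sled up and off the hook it hangs on, stand it upright in the slot of the black docking station and push it down firmly until it is fully home, then let go of it and move clear. Leave the blue sled hanging on its hook, leave the other things on the bench where they are, and do not drop the green sled on the table.

Things in the scene. Friction and masses are not known exactly. Their poses are not given: they have to be found in the camera images.
- sled_green: Green drive sled to move, 0.25 to 0.5 kg: a flat block 24 (x) x 60 (y) x 130 (z) mm, silver plates on its broad faces, topped by a loop of 8 mm bar. Origin: centre of the block's underside; z up the block. It hangs upright, free to swing, its x along the hook. The same turned half round about z. Well gripped across its 60 mm width.
- green_bail (a point): Middle of the green sled's top handle bar (its centre line), 195 mm above the block's underside, axes as the sled's. The loop lies in the sled's y-z plane, legs at y = +-23 mm; top of all at 199 mm. The bar rests on the hook.
- sled_blue: Blue drive sled, same shape and frame as the green one, hanging on the other hook of the rack. Must stay hanging.
- rack: Fixed white steel rack; origin on the table midway below its two hooks, x to its rear. Hooks at y = +-65 mm, either sled on either. A shelf 410 mm wide lies above, x +12 to +95, z 310 to 326, stock on it to z 350. The bar carrying the hooks: front at x +53, z 244 to 266. Posts 20 mm square at y +-190, x +60. Hung sleds: x = 0, undersides at z 69.
- hook_left (a point): Hook at the rack's y +65 mm: the point on its centre line below the hung bar, 255 mm above the table; axes as the rack's. The hook is a 10 mm round steel bar, level from the rack to 16 mm in front (-x) of this point; then its tip rises forwards to 22 mm in front and 14 mm up (top of the tip 19 mm above this point).
- hook_right (a point): The like point on the like hook at the rack's y -65 mm.
- dock: Fixed black docking station, a block 100 (x) x 120 (y) x 65 (z) mm, origin at the centre of its underside. In the middle of its top is one slot for a sled, long side along y, between two yellow lines. The sled's x goes along the dock's x, either way round. Fully home the sled's underside is 27 mm above the table.
- dock_slot (a point): Centre of the slot's mouth, 65 mm above the table, axes as the dock's. Slot 26.4 (x) x 62.4 (y) mm, 3 mm chamfer. A brass connector in it first bears the sled's underside 28 mm below this point; it resists with about 8 N, yields 10 mm and stays where pushed; fully home the underside is 38 mm below this point.
- bare_drive: Bystander: bare hard disk lying flat, 147 x 102 x 26 mm; origin at the centre of its underside.
- screwdriver: Bystander: screwdriver 160 mm long lying on the table along its x.
- screw_tray: Bystander: low orange tray 70 x 120 x 30 mm; origin at the centre of its underside.
- multimeter: Bystander: yellow hand-held meter lying flat, 170 x 80 x 42 mm; origin at the centre of its underside.
- mug: Bystander: white mug, 80 mm across, 90 mm tall, handle to its y; origin at the centre of its underside.
Things that resemble listed ones, but are neither listed nor needed, are in the scene too. Of the things like the sled_green, leave any that is pink or turquoise; of the rest the larger one is meant.

How it is judged:
By the outcome, as a careful person would: the job done as asked, in the order asked, and still so for the second after the job is handed in, with the robot touching nothing.
It also fails if it takes over 48 s, if anything falls off the work surface, if the arm or the gripper's body presses on something with over 40 N, if the wrist force passes 120 N, or if a joint passes its speed limit or range.

ROBOT

A 7-joint arm with a two-finger parallel gripper is mounted at the origin on the work surface. World frame = base frame: x ahead of the robot, y to its left, z up, the work surface at z = 0. Lengths are in m, angles in rad, forces in N, time in s.
With the tool pointing down it reaches from about 0.35 to 0.9 m from the base axis. Payload 7.2 kg.
Tool frame: the origin (TCP) lies at the very end of the fingers, on their centre line; the grasp point (between the pads) lies 19 mm behind it; z points along the fingers, y is the line along which they close (so a half turn about z gives the same grasp; the last joint's range is limited). The gripper opens to 85 mm and grips with 20 to 120 N. Pads are 22 mm wide; open, the fingers measure 114 mm over their backs; the gripper's body (76 mm by 85 mm) begins 54 mm behind the grasp point. The pads swing forward as they close: fully open they stand 13 mm farther back than shut.
Start: joints at [-1.396, 0.411, -0.013, 1.596, 0.006, 1.134, -0.082], TCP at [0.15, 0.607, 0.197] pointing down, gripper open.
Joint ranges: [-2.95, 2.95], [-0.29, 1.99], [-1.47, 1.44], [0.14, 2.54], [-1.03, 4.17], [0.13, 1.85], [-2.86, 2.86]. Speed limits (rad/s): [2.39, 2.39, 3.01, 3.01, 3.14, 3.14, 3.14].

INTERFACE

Orientations are given as a rotation vector (axis times angle).
In Python, from cell import env gives the robot as it stands. The module is installed in compiled form; this text tells all that it offers.
- The arm moves only by the tool step_arm, never from a script. Its argument "commands" is a list of rows, each a list of 3 entries, a list of its own where there are three numbers: the turn, a rotation vector about the tool's x, y, z in rad, then the shift along the tool's x, y, z in mm, then the finger opening in mm, from 0 to 85.4. A call has 1 to 10 rows; each row shifts and turns the commanded pose from where the row before left it, along the tool's axes as they then stand; what a row does not reach is not made up. A row lasts 1/12 s, in which the tool goes at most 41.7 mm and 7.16 degrees, less where a joint would pass 70% of its speed; a pose out of reach is approached as far as the arm can. A call with a gripper value outside its range is refused whole. The fingers move at their own pace and stop on an object; "newtons" is the grip in N (left out, the last holds). Time passes only in rows, so rows that do not move let the fingers close. It gives the time, the measured TCP pose, the force, the opening and the grip force at its end, in the units of the state.
- env.get_state(): the state, without advancing time (a new reading comes with each control period).
- env.get_image(name): name is "scene" or "side" or "wrist"; returns a dict with "image" (420x560x3 uint8, red, green, blue), "fx", "fy", "cx", "cy" (pixels), "R" (3x3) and "t" (3): a world point X has camera coordinates R X + t; the wrist camera has in their place "hand_eye" (4x4, takes a point from camera to tool coordinates, whose origin is the TCP and whose axes are the flange's). Camera axes: x right, y down, z forward; pixel columns grow to the right and rows downward; lengths in m; the calibration is good to about 2 mm. The wrist camera is an equidistant fisheye: a pixel r from the principal point sees the ray r / f radians off the axis. A picture is of the moment at which its call begins: read the wrist's pose just before it. There is no depth.
- env.hand_in(): hands the job in; it is judged then, once.
Trained networks look in a picture, given as the dict that the camera call returned (one of the last four; its "shot" number tells which), for a name from the list of things; names that differ only in an ending like _2 or _b are one class to them, and where a whole thing is asked for, a point or a joint stands for the part that bears it (a point fixed in the world has none). Each returns a list of dicts, best first, with "p" (0 to 1); they miss things now and then, are a little off and sometimes report something else, mostly with a low value. They report only what shows in the picture. A call takes as long as a camera call. They do not tell look-alikes from the thing itself.
- env.regions_of(query, picture): "mask" (420x560 bool, what is visible of it) and "location" ([row, column] in pixels, amid what is visible of it).
The state is a dict: "time": time; "joint_pos": joint angles; "joint_velocities": joint speeds; "effort": joint torques, N m; "eef_pos": TCP position; "tcp_rot": TCP orientation; "ft_force": force on the tool from outside, world axes, zero at the start; "torque": the same for the moment, N m; "finger_gap": finger opening in m; "finger_force": force on a finger pad.
Only numpy, scipy, OpenCV 4.12 (cv2) and the standard library are available. Lean on these libraries where they do the work, as an engineer would, in place of code of your own. Each camera call takes 0.05 s, during which the arm holds its last target. There are 200 camera calls.

## Working session

There is one attempt and no reset: what is moved stays moved. The work goes in short steps, Python scripts to look and compute and a tool call to move; the robot and the scene stay as the last step left them, time stands still between calls to the robot, and variables do not carry over. Pictures are saved under pics/ and viewed, at most 10 in all, crops included, and the job is handed in when it is done.

Besides the shell and the picture viewer there is one more tool, called after "Emit:" as name([rows], argument=value, ...), one row to a line, values as JSON. step_arm: Moves the arm, as the interface text tells. Its arguments: {"type":"object","properties":{"commands":{"type":"array","items":{"type":"array"}},"newtons":{"type":"number"}},"required":["commands"]}

```bash
mkdir -p pics
cat > h.py <<'E'
from cell import env
import numpy as np, cv2
from scipy.spatial.transform import Rotation as R
def save(im,n): cv2.imwrite('pics/'+n,im['image'][:,:,::-1])
def ray(im,px):
    r,c=px; d=np.array([(c-im['cx'])/im['fx'],(r-im['cy'])/im['fy'],1.])
    Rm=np.array(im['R']);o=-Rm.T@im['t'];d=Rm.T@d
    return o,d/np.linalg.norm(d)
def atz(im,px,z):
    o,d=ray(im,px);return o+d*(z-o[2])/d[2]
def proj(im,X):
    p=np.array(im['R'])@np.array(X)+im['t'];return (round(im['fy']*p[1]/p[2]+im['cy'],1),round(im['fx']*p[0]/p[2]+im['cx'],1))
def tri(rays):
    A=0;b=0
    for o,d in rays:
        P=np.eye(3)-np.outer(d,d);A=A+P;b=b+P@o
    return np.linalg.solve(A,b)
E
python3 - <<'E'
from h import *
np.set_printoptions(precision=3,suppress=True)
s=env.get_state();print(s['time'],s['eef_pos'],s['tcp_rot'],s['finger_gap'],s['ft_force'])
ims={n:env.get_image(n) for n in('scene','side')}
for n,im in ims.items():
    save(im,n+'0.png'); print(n,-np.array(im['R']).T@im['t'],im['fx'])
    for q in('sled_green','sled_blue','green_bail','rack','dock','dock_slot','hook_left','hook_right','mug','multimeter','screw_tray','bare_drive'):
        for r in env.regions_of(q,im)[:4]:
            m=r['mask'];ys,xs=np.nonzero(m); print(q,round(r['p'],2),np.round(r['location']),len(ys), (ys.min(),ys.max(),xs.min(),xs.max()) if len(ys) else '')
E
```

```text
0.0 [0.15  0.606 0.196] [-0.38  -3.118  0.003] 0.08541994062911784 [ 0.325 -0.388  0.618]
scene [ 1.329 -0.461  1.047] 517.2346441929585
sled_green 0.98 [268. 400.] 813 (np.int64(229), np.int64(299), np.int64(389), np.int64(412))
sled_green 0.9 [291. 378.] 460 (np.int64(268), np.int64(311), np.int64(364), np.int64(382))
sled_green 0.83 [225. 365.] 450 (np.int64(207), np.int64(237), np.int64(351), np.int64(375))
sled_green 0.46 [227. 265.] 1787 (np.int64(203), np.int64(252), np.int64(235), np.int64(297))
green_bail 0.75 [268. 398.] 738 (np.int64(229), np.int64(299), np.int64(389), np.int64(412))
green_bail 0.64 [288. 372.] 482 (np.int64(267), np.int64(312), np.int64(363), np.int64(383))
green_bail 0.61 [222. 362.] 478 (np.int64(207), np.int64(237), np.int64(350), np.int64(375))
green_bail 0.59 [202. 357.] 8893 (np.int64(137), np.int64(337), np.int64(286), np.int64(445))
rack 0.66 [202. 356.] 9156 (np.int64(137), np.int64(338), np.int64(285), np.int64(446))
dock 0.9 [292. 189.] 2682 (np.int64(261), np.int64(323), np.int64(159), np.int64(222))
hook_left 0.68 [200. 359.] 8583 (np.int64(1
[... 1700 characters left out ...]
nt64(145), np.int64(179), np.int64(178), np.int64(206))
hook_left 0.66 [131. 305.] 5184 (np.int64(78), np.int64(240), np.int64(237), np.int64(352))
hook_right 0.76 [131. 304.] 5221 (np.int64(79), np.int64(240), np.int64(238), np.int64(352))
mug 0.89 [163. 191.] 776 (np.int64(145), np.int64(179), np.int64(179), np.int64(206))
multimeter 0.92 [397. 347.] 2560 (np.int64(367), np.int64(419), np.int64(300), np.int64(380))
screw_tray 0.84 [363. 257.] 1637 (np.int64(336), np.int64(395), np.int64(236), np.int64(278))
screw_tray 0.56 [157. 261.] 649 (np.int64(125), np.int64(183), np.int64(254), np.int64(272))
bare_drive 0.7 [251. 236.] 1760 (np.int64(226), np.int64(277), np.int64(205), np.int64(265))
```

Run:
```python
import cv2
a=cv2.imread('pics/scene0.png')[120:350,50:460];b=cv2.imread('pics/side0.png')[70:420,160:400]
cv2.imwrite('pics/a.png',cv2.resize(a,None,fx=1.95,fy=1.95,interpolation=2))
cv2.imwrite('pics/b.png',cv2.resize(b,None,fx=1.7,fy=1.7,interpolation=2))
```

```text
(no output)
```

View pics/a.png

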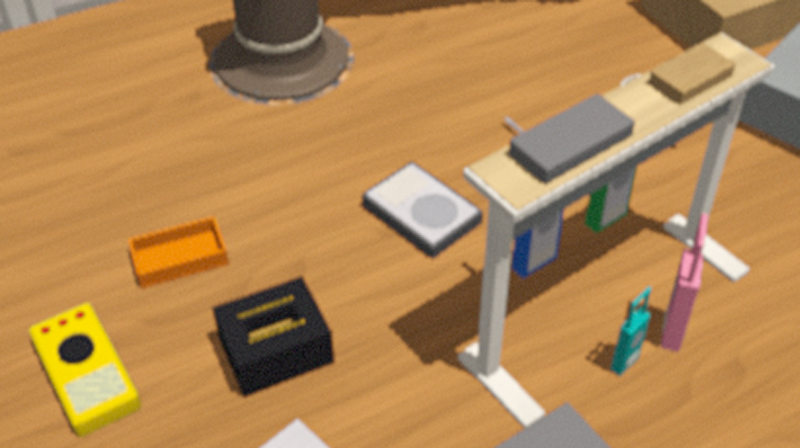

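View pics/b.png

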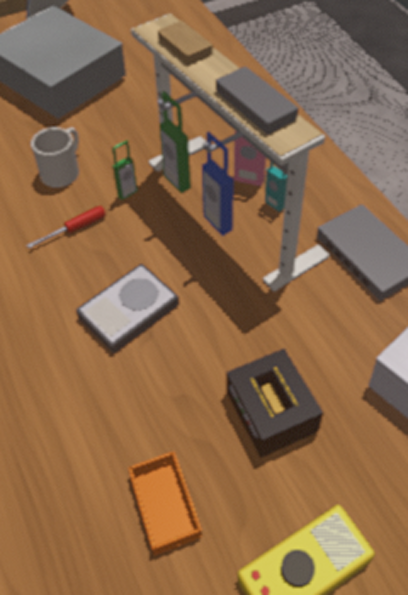

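The scene view shows the rack with green and blue sleds hanging under the shelf, and pink and turquoise decoys on the far side. The side view shows the large green sled hung at about (157,264), blue at (186,291), the small green decoy at (170,234) and the dock at (304,319).

```bash
cat > fit.py <<'E'
from h import *
from scipy.optimize import minimize
def hull(im,P):
    q=np.array([proj(im,p)[::-1] for p in P],np.float32)
    m=np.zeros((420*4,560*4),np.uint8);cv2.fillConvexPoly(m,cv2.convexHull((q*4+2).astype(np.int32)),1);return m>0
def box(x,y,z): return np.array([[a,b,c] for a in x for b in y for c in z])
def place(B,p):
    c,s=np.cos(p[2]),np.sin(p[2]);return np.c_[p[0]+c*B[:,0]-s*B[:,1],p[1]+s*B[:,0]+c*B[:,1],B[:,2]]
def fit(views,boxes,p0):
    ms=[(im,cv2.resize(m.astype(np.uint8),None,fx=4,fy=4,interpolation=0)>0) for im,m in views]
    def cost(p):
        t=0
        for im,m in ms:
            h=np.zeros_like(m)
            for B in boxes: h|=hull(im,place(B,p))
            t-=(h&m).sum()/(h|m).sum()
        return t
    r=minimize(cost,p0,method='Nelder-Mead',options=dict(initial_simplex=[p0,np.add(p0,[.02,0,0]),np.add(p0,[0,.02,0]),np.add(p0,[0,0,.15])],xatol=2e-4,fatol=1e-5))
    return r.x,r.fun/len(ms)
E
python3 - <<'E'
from fit import *
np.set_printoptions(precision=4,suppress=True)
A=env.get_image('scene');B=env.get_image('side')
C=[(208.2,288.5),(230.3,314.1),(154.9,445.9),(139,420.3)]
P=[atz(A,c,.326) for c in C];print('scene',np.array(P)[:,:2])
CB=[(a/1.7+70,b/1.7+160) for b,a in[(132,32),(163,15),(322,138),(288,160)]]
Q=[atz(B,c,.326) for c in CB];print('side',np.array(Q)[:,:2])
ra,rb=[env.regions_of('dock',i)[0] for i in(A,B)]
da=atz(A,ra['location'],.05)
D=[box((-.05,.05),(-.06,.06),(0,.065))]
for y0 in(0,.4,-.4,.8,1.2): print('dock',*fit([(A,ra['mask']),(B,rb['mask'])],D,[da[0],da[1],y0]))
ga=[r for r in env.regions_of('sled_green',B)]
for q,px in(('g',(157,264)),('b',(186,291))): print(q,atz(B,px,.15),atz(B,px,.17))
E
```

```text
scene [[ 0.6842 -0.0533]
 [ 0.7617 -0.0409]
 [ 0.7014  0.3551]
 [ 0.6259  0.3437]]
side [[ 0.61    0.3396]
 [ 0.6788  0.3623]
 [ 0.7469 -0.0418]
 [ 0.6793 -0.0583]]
dock [ 0.5619 -0.2462 -0.0476] -0.9679273637432122
dock [ 0.5619 -0.2462 -0.0496] -0.9680953885151233
dock [ 0.562  -0.2462 -0.0497] -0.9680953885151233
dock [ 0.5622 -0.2462  1.7057] -0.7984808221874088
dock [ 0.5631 -0.2471  1.7072] -0.7979695501775934
g [0.6274 0.2184 0.15  ] [0.6188 0.1979 0.17  ]
b [0.643  0.0702 0.15  ] [0.6341 0.0532 0.17  ]
```

```bash
cat >> h.py <<'E'
def Rt(yaw,tilt):
    f=np.array([np.cos(yaw),np.sin(yaw),0]);z=np.sin(tilt)*f-np.cos(tilt)*np.array([0,0,1.])
    y=np.array([-np.sin(yaw),np.cos(yaw),0]);return np.c_[np.cross(y,z),y,z]
def plan(T,Rg,n,p=None,R0=None):
    s=env.get_state()
    p=np.array(s['eef_pos']) if p is None else np.array(p);R0=R.from_rotvec(s['tcp_rot']).as_matrix() if R0 is None else R0
    w=R.from_matrix(R0.T@Rg).as_rotvec(); d=(np.array(T)-p)/n*1000
    print('turn/row',np.round(w/n,4),'total deg',np.degrees(np.linalg.norm(w)))
    for i in range(n):
        Ri=R0@R.from_rotvec(w*i/n).as_matrix(); print(i,np.round(Ri.T@d,1).tolist())
def wray(im,px,p,Rw):
    r,c=px;u=np.array([(c-im['cx'])/im['fx'],(r-im['cy'])/im['fy']]);th=np.linalg.norm(u)
    d=np.r_[np.sin(th)*u/th,np.cos(th)];H=np.array(im['hand_eye'])
    return p+Rw@H[:3,3],Rw@H[:3,:3]@d
def wproj(im,X,p,Rw):
    H=np.array(im['hand_eye']);q=H[:3,:3].T@(Rw.T@(np.array(X)-p)-H[:3,3])
    n=np.linalg.norm(q[:2]);th=np.arctan2(n,q[2]);return (round(im['cy']+im['fy']*th*q[1]/n,1),round(im['cx']+im['fx']*th*q[0]/n,1))
E
python3 - <<'E'
from h import *
s=env.get_state();p=np.array(s['eef_pos'])+[0,0,.1]
print(Rt(.155,np.radians(35)),R.from_rotvec(s['tcp_rot']).as_matrix())
plan([.52,.19,.32],Rt(.155,np.radians(35)),20,p=p)
E
```

```text
[[-0.80933167 -0.1543801   0.56670013]
 [-0.12646077  0.98801153  0.08854879]
 [-0.57357644  0.         -0.81915204]] [[-9.70674485e-01  2.40397679e-01  1.02345213e-05]
 [ 2.40397678e-01  9.70674485e-01 -3.34944906e-05]
 [-1.79863865e-05 -3.00518922e-05 -9.99999999e-01]]
turn/row [-0.0061 -0.0301 -0.0193] total deg 41.570188089313554
0 [-23.0, -15.8, -1.2]
1 [-22.7, -16.2, -0.6]
2 [-22.4, -16.6, 0.0]
3 [-22.0, -17.1, 0.6]
4 [-21.7, -17.5, 1.1]
5 [-21.3, -17.9, 1.7]
6 [-20.9, -18.3, 2.2]
7 [-20.4, -18.8, 2.7]
8 [-20.0, -19.2, 3.2]
9 [-19.5, -19.6, 3.7]
10 [-19.0, -20.0, 4.1]
11 [-18.5, -20.3, 4.6]
12 [-18.0, -20.7, 5.0]
13 [-17.4, -21.1, 5.4]
14 [-16.8, -21.5, 5.8]
15 [-16.2, -21.8, 6.2]
16 [-15.6, -22.2, 6.5]
17 [-15.0, -22.5, 6.8]
18 [-14.3, -22.8, 7.1]
19 [-13.7, -23.1, 7.4]
```

Emit:
step_arm([
  [[0,0,0],[0,0,-34],85],
  [[0,0,0],[0,0,-34],85],
  [[0,0,0],[0,0,-34],85],
])

```text
time: 1.8
eef_pos: [0.1502, 0.6062, 0.2999]
tcp_rot: [-0.38, -3.118, 0.002]
ft_force: [-0.1, 0.4, 0.5]
finger_gap: 0.0851
finger_force: 0.0
```

Emit:
step_arm([
  [[-0.006,-0.03,-0.0193],[-23,-16,-1],85],
  [[-0.006,-0.03,-0.0193],[-22.7,-16,-0.5],85],
  [[-0.006,-0.03,-0.0193],[-22.4,-16.6,0],85],
  [[-0.006,-0.03,-0.0193],[-22,-17,0.5],85],
  [[-0.006,-0.03,-0.0193],[-21.7,-17.5,1],85],
  [[-0.006,-0.03,-0.0193],[-21.3,-18,1.7],85],
  [[-0.006,-0.03,-0.0193],[-21,-18.3,2.2],85],
  [[-0.006,-0.03,-0.0193],[-20.4,-18.8,2.7],85],
  [[-0.006,-0.03,-0.0193],[-20,-19.2,3.2],85],
  [[-0.006,-0.03,-0.0193],[-19.5,-19.6,3.7],85],
])

```text
time: 2.63
eef_pos: [0.3361, 0.3972, 0.3107]
tcp_rot: [0.067, 2.835, 0.034]
ft_force: [0.7, 0.4, 0.5]
finger_gap: 0.0848
finger_force: 0.0
```

Emit:
step_arm([
  [[-0.006,-0.03,-0.0193],[-19,-20,4],85],
  [[-0.006,-0.03,-0.0193],[-18.5,-20.3,4.6],85],
  [[-0.006,-0.03,-0.0193],[-18,-20.7,5],85],
  [[-0.006,-0.03,-0.0193],[-17.4,-21,5.4],85],
  [[-0.006,-0.03,-0.0193],[-16.8,-21.5,5.8],85],
  [[-0.006,-0.03,-0.0193],[-16.2,-21.8,6.2],85],
  [[-0.006,-0.03,-0.0193],[-15.6,-22.2,6.5],85],
  [[-0.006,-0.03,-0.0193],[-15,-22.5,6.8],85],
  [[-0.006,-0.03,-0.0193],[-14.3,-22.8,7],85],
  [[-0.006,-0.03,-0.0193],[-13.7,-23,7.4],85],
])

```text
time: 3.47
eef_pos: [0.5208, 0.189, 0.3225]
tcp_rot: [-0.198, 2.525, 0.061]
ft_force: [-0.3, 0.7, 0.0]
finger_gap: 0.085
finger_force: 0.0
```

Run:
```python
from h import *
np.set_printoptions(precision=4,suppress=True)
s=env.get_state();p=np.array(s['eef_pos']);Rw=R.from_rotvec(s['tcp_rot']).as_matrix()
print(s['time'],p,s['joint_pos']);print(Rw)
im=env.get_image('wrist');save(im,'w1.png');print(im['fx'],im['cx'],im['cy']);print(np.array(im['hand_eye']))
for r in env.regions_of('sled_green',im)[:4]:
    ys,xs=np.nonzero(r['mask']);print(r['p'],r['location'],len(ys),ys.min(),ys.max(),xs.min(),xs.max())
c,sn=np.cos(.155),np.sin(.155)
for y in(.065,-.065):
  for b in((0,-.03,.199),(0,.03,.199),(0,.03,.069),(0,-.03,.069)):
    X=[.637+c*b[0]-sn*(y+b[1]),.143+sn*b[0]+c*(y+b[1]),b[2]];print(y,b,wproj(im,X,p,Rw))
```

```text
3.4667 [0.5208 0.189  0.3225] [-1.0333 -0.1949  0.3578  2.136   0.5528  0.7117  0.7277]
[[-0.8096 -0.1555  0.5659]
 [-0.128   0.9878  0.0884]
 [-0.5728 -0.0009 -0.8197]]
325.19226210127806 273.4828067496965 212.8657198607909
[[ 0.0002 -0.9569 -0.2904  0.0739]
 [ 1.      0.0003 -0.0003  0.    ]
 [ 0.0004 -0.2904  0.9569 -0.1767]
 [ 0.      0.      0.      1.    ]]
0.8 [220.1, 267.5] 1110 177 261 248 285
0.77 [88.5, 357.1] 1237 54 130 341 369
0.7 [174.4, 283.0] 5619 121 256 255 312
0.62 [196.2, 215.9] 1267 169 234 201 232
0.065 (0, -0.03, 0.199) (np.float64(202.5), np.float64(247.4))
0.065 (0, 0.03, 0.199) (np.float64(202.6), np.float64(302.7))
0.065 (0, 0.03, 0.069) (np.float64(129.6), np.float64(296.9))
0.065 (0, -0.03, 0.069) (np.float64(129.4), np.float64(252.8))
-0.065 (0, -0.03, 0.199) (np.float64(202.9), np.float64(135.9))
-0.065 (0, 0.03, 0.199) (np.float64(202.6), np.float64(184.8))
-0.065 (0, 0.03, 0.069) (np.float64(130.6), np.float64(202.4))
-0.065 (0, -0.03, 0.069) (np.float64(132.5), np.float64(161.6))
```

View pics/w1.png

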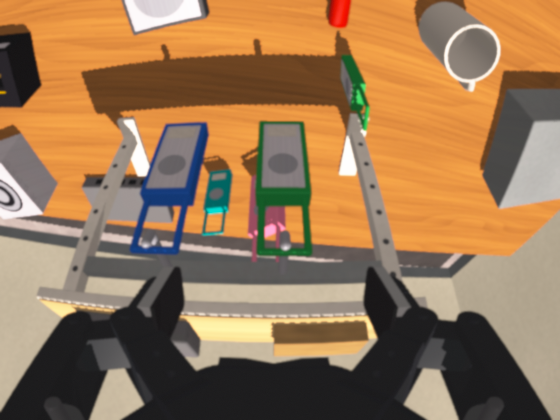

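The wrist view shows the large green sled at rows 121–256, columns 255–312 (block top edge near row 192), centred between the fingers. The blue sled is to its left, the turquoise and pink decoys are behind, and the small green one is at (90,357).

```bash
cat > wf.py <<'E'
import fit
from fit import *
def wfit(z0,p0,query='sled_green',minpx=2500,off=0.,zfree=False):
    s=env.get_state();p=np.array(s['eef_pos']);Rw=R.from_rotvec(s['tcp_rot']).as_matrix()
    im=env.get_image('wrist')
    r=max([q for q in env.regions_of(query,im)],key=lambda q:q['mask'].sum() if np.hypot(q['location'][1]-280,0)<60 else 0)
    fit.proj=lambda im,X:wproj(im,X,p,Rw)
    B=[box((-.012,.012),(-.03,.03),(z0,z0+.13)),box((-.004,.004),(-.027,-.019),(z0+.13,z0+.199)),box((-.004,.004),(.019,.027),(z0+.13,z0+.199)),box((-.004,.004),(-.027,.027),(z0+.191,z0+.199))]
    return fit.fit([(im,r['mask'])],B,p0),im,r,p,Rw
E
python3 - <<'E'
from wf import *
np.set_printoptions(precision=4,suppress=True)
f,im,r,p,Rw=wfit(.069,[.627,.207,.155])
print(f)
# blue, same picture
q=[q for q in env.regions_of('sled_blue',im)];print([(x['p'],x['location'],x['mask'].sum()) for x in q[:2]])
B=[box((-.012,.012),(-.03,.03),(.069,.199)),box((-.004,.004),(-.027,-.019),(.199,.268)),box((-.004,.004),(.019,.027),(.199,.268)),box((-.004,.004),(-.027,.027),(.26,.268))]
print(fit.fit([(im,q[0]['mask'])],B,[.647,.08,.155]))
E
```

```text
Traceback (most recent call last):
  File "wf.py", line 9, in wfit
    return fit.fit([(im,r['mask'])],B,p0),im,r,p,Rw
           ^^^^^^^
AttributeError: 'function' object has no attribute 'fit'
```

```bash
sed -i 's/^import fit$/import fit as F/;s/^from fit import/from fit import/;s/fit\.proj/F.proj/;s/fit\.fit/F.fit/' wf.py; sed -i '1s/.*//;2s/.*/from fit import *\nimport fit as F/' wf.py
python3 - <<'E'
from wf import *
np.set_printoptions(precision=4,suppress=True)
f,im,r,p,Rw=wfit(.069,[.627,.207,.155])
print(f)
q=[q for q in env.regions_of('sled_blue',im)];print([(x['p'],x['location'],x['mask'].sum()) for x in q[:2]])
B=[box((-.012,.012),(-.03,.03),(.069,.199)),box((-.004,.004),(-.027,-.019),(.199,.268)),box((-.004,.004),(.019,.027),(.199,.268)),box((-.004,.004),(-.027,.027),(.26,.268))]
print(F.fit([(im,q[0]['mask'])],B,[.647,.08,.155]))
E
```

```text
(array([0.6212, 0.2151, 0.2135]), np.float64(-0.925738573752427))
[(0.68, [175.4, 173.5], np.int64(5395))]
(array([0.6414, 0.0863, 0.1129]), np.float64(-0.9252859367448854))
```

Emit:
step_arm([
  [[0,0,0],[4,2,19],85],
  [[0,0,0],[4,2,19],85],
  [[0,0,0],[4,2,19],85],
  [[0,0,0],[4,2,19],85],
  [[0,0,0],[2.5,2,19],85],
  [[0,0,0],[0,0,15],85],
  [[0,0,0],[0,0,15],85],
  [[0,0,0],[0,0,0],85],
])

```text
time: 4.48
eef_pos: [0.5738, 0.2094, 0.2064]
tcp_rot: [-0.2, 2.53, 0.057]
ft_force: [-1.2, -0.6, -0.1]
finger_gap: 0.0853
finger_force: 0.0
```

Run:
```python
from wf import *
np.set_printoptions(precision=4,suppress=True)
f,im,r,p,Rw=wfit(.069,[.621,.215,.155]);save(im,'w2.png')
s=env.get_state();print(f,p,s['joint_pos'],s['time'])
print('togo',Rw.T@(np.array([f[0][0],f[0][1],.144])-p)*1000+[0,0,19])
```

```text
(array([0.6213, 0.2149, 0.1693]), np.float64(-0.896038396583698)) [0.5738 0.2094 0.2064] [-0.9845  0.0791  0.4333  2.2013  0.5859  0.3595  0.6667] 4.5833
togo [-3.788  -1.7366 97.4985]
```

View pics/w2.png

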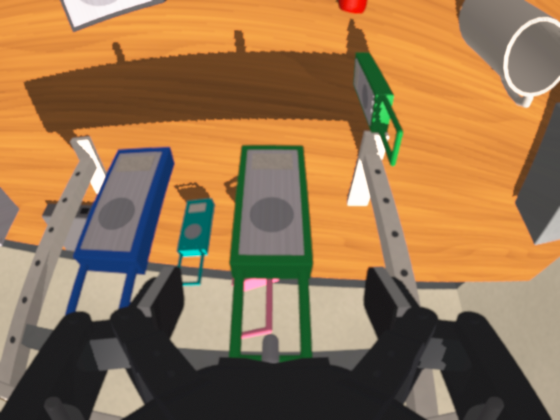

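```bash
cat > kin.py <<'E'
from h import *
import itertools
from scipy.optimize import least_squares
data=[([-1.396,.411,-.013,1.596,.006,1.134,-.082],[.15,.606,.196],[-.38,-3.118,.003]),
([-1.0333,-.1949,.3578,2.136,.5528,.7117,.7277],[.5208,.189,.3225],[-.198,2.525,.061]),
([-.9845,.0791,.4333,2.2013,.5859,.3595,.6667],[.5738,.2094,.2064],[-.2,2.53,.057])]
E=lambda a,t:R.from_euler(a,t).as_matrix()
def fk(q,sg,v):
    b,t,d1,L1,a,L2,w,L3=v; M=E('z',b);p=np.array([0,0,d1])
    for i,ax in enumerate('zyzyzyz'):
        M=M@E(ax,sg[i]*q[i])
        if i==2: p=p+M@[a,0,L1]
        if i==3: p=p+M@[-a,0,L2]
        if i==5: p=p+M@[w,0,L3]
    return p,M@E('z',t)
if __name__=='__main__':
    res=[]
    for s in itertools.product((1,-1),repeat=4):
        sg=[s[0],1,s[1],1,s[2],1,s[3]]
        for b in(0,1.57,3.1,-1.57):
          for t in (0,3.1):
            f=lambda v:np.concatenate([np.r_[10*(fk(q,sg,v)[0]-p),(fk(q,sg,v)[1]-R.from_rotvec(r).as_matrix()).ravel()] for q,p,r in data])
            o=least_squares(f,[b,t,.3,.35,.03,.35,.05,.25]);res.append((o.cost,sg,o.x))
    res.sort(key=lambda r:r[0])
    for r in res[:4]: print(r[0],r[1],np.round(r[2],4))
E
python3 kin.py; python3 -c "
from h import *
s=env.get_state();print(s['joint_pos'],s['eef_pos'],s['tcp_rot'],s['time'])"
```

```text
0.005488259375250743 [-1, 1, -1, 1, -1, 1, -1] [-0.0723  1.5067  0.3261  0.5226 -0.0039  0.4602 -0.0042  0.4154]
0.005488259375250764 [-1, 1, -1, 1, -1, 1, -1] [-0.0723  1.5067  0.3261  0.5226 -0.0039  0.4602 -0.0042  0.4154]
0.005488259375250777 [-1, 1, -1, 1, -1, 1, -1] [-0.0723  1.5067  0.3261  0.5226 -0.0039  0.4602 -0.0042  0.4154]
0.005488259375250789 [-1, 1, -1, 1, -1, 1, -1] [-0.0723  1.5067  0.3261  0.5226 -0.0039  0.4602 -0.0042  0.4154]
[-0.98451216  0.07907341  0.43326388  2.20131306  0.58590463  0.35952522
  0.66671751] [0.57373359 0.20916415 0.20847316] [-0.19858695  2.52817386  0.05888819] 4.5833
```

Run:
```python
from kin import *
sg=[-1,1,-1,1,-1,1,-1];v=[-0.0723,1.5067,.3261,.5226,-.0039,.4602,-.0042,.4154]
for q,p,r in data:
    P,M=fk(q,sg,v);print(np.round(P-p,4),np.round(R.from_matrix(M.T@R.from_rotvec(r).as_matrix()).as_rotvec(),3))
lo=np.array([-2.95,-.29,-1.47,.14,-1.03,.13,-2.86])+.03;hi=np.array([2.95,1.99,1.44,2.54,4.17,1.85,2.86])-.03
def ik(T,Rg,q0):
    f=lambda q:np.r_[10*(fk(q,sg,v)[0]-T),(fk(q,sg,v)[1]-Rg).ravel(),.003*(np.array(q)-q0)]
    o=least_squares(f,np.clip(q0,lo,hi),bounds=(lo,hi));P,M=fk(o.x,sg,v);return o.x,np.linalg.norm(P-T),np.linalg.norm(M-Rg)
q0=np.array(data[2][0])
for t in(25,30,35,40):
    for n,x,y,z,yaw in(('rack',.6213,.215,.136,.155),('lift',.6213,.215,.158,.155),('dockhi',.562,-.246,.25,-.05),('dock',.562,-.246,.094,-.05)):
        Rg=Rt(yaw,np.radians(t));T=np.array([x,y,z])+.019*Rg[:,2]
        q,e,er=ik(T,Rg,q0);print(t,n,np.round(q,2),round(e,4),round(er,3))
```

```text
[-0.0028  0.0016 -0.0026] [ 0.003  0.001 -0.008]
[-0.0007  0.0021  0.0018] [-0.041 -0.001  0.005]
[-0.0001 -0.0038  0.0011] [-0.04   0.     0.003]
25 rack [-0.53  0.33  0.08  2.02  0.2   0.37  1.1 ] 0.0 0.0
25 lift [-0.56  0.3   0.12  2.    0.15  0.42  1.15] 0.0 0.0
25 dockhi [-0.04  0.15  0.56  1.98 -0.46  0.7   2.33] 0.0 0.0
25 dock [ 0.97  0.41 -0.6   2.13  0.13  0.27  1.87] 0.0 0.0
30 rack [-0.59  0.32  0.14  2.1   0.36  0.23  0.93] 0.0 0.0
30 lift [-0.61  0.28  0.15  2.08  0.3   0.28  1.  ] 0.0 0.0
30 dockhi [-0.06  0.12  0.6   2.05 -0.59  0.62  2.48] 0.0 0.0
30 dock [ 0.9   0.38 -0.48  2.2  -0.51  0.16  2.51] 0.0 0.0
35 rack [-0.5   0.31  0.01  2.17  1.14  0.16  0.16] 0.0 0.0
35 lift [-0.64  0.27  0.17  2.16  0.7   0.16  0.58] 0.0 0.0
35 dockhi [-0.08  0.09  0.65  2.12 -0.78  0.54  2.68] 0.0 0.0
35 dock [ 0.97  0.4  -0.52  2.21 -0.8   0.16  2.83] 0.0017 0.078
40 rack [-0.38  0.31 -0.15  2.24  1.95  0.24 -0.65] 0.0 0.0
40 lift [-0.57  0.27  0.08  2.22  1.74  0.16 -0.46] 0.0 0.0
40 dockhi [ 1.04  0.07 -0.49  2.19 -0.89  0.42  2.83] 0.0 0.001
40 dock [ 1.13  0.44 -0.67  2.2  -0.74  0.16  2.83] 0.0038 0.179
```

Run:
```python
from h import *
Rg=Rt(.155,np.radians(28));T=np.array([.6213,.215,.136])+.019*Rg[:,2];print(T,R.from_matrix(Rg).as_rotvec());plan(T,Rg,8)
```

```text
[0.63011302 0.21637706 0.119224  ] [-0.20547163  2.64593667  0.05122983]
turn/row [-0.0002  0.0147  0.0003] total deg 6.761229614970135
0 [0.5, -0.2, 13.2]
1 [0.3, -0.2, 13.2]
2 [0.1, -0.2, 13.2]
3 [-0.1, -0.2, 13.2]
4 [-0.3, -0.2, 13.2]
5 [-0.4, -0.2, 13.2]
6 [-0.6, -0.2, 13.2]
7 [-0.8, -0.2, 13.2]
```

Emit:
step_arm([
  [[0,0.0147,0],[0.5,-0.2,13.2],85],
  [[0,0.0147,0],[0.3,-0.2,13.2],85],
  [[0,0.0147,0],[0.1,-0.2,13.2],85],
  [[0,0.0147,0],[0,-0.2,13.2],85],
  [[0,0.0147,0],[-0.3,-0.2,13.2],85],
  [[0,0.0147,0],[-0.4,-0.2,13.2],85],
  [[0,0.0147,0],[-0.6,-0.2,13.2],85],
  [[0,0.0147,0],[-0.8,-0.2,13.2],85],
  [[0,0,0],[0,0,0],85],
  [[0,0,0],[0,0,0],85],
])

```text
time: 5.42
eef_pos: [0.6305, 0.2161, 0.1204]
tcp_rot: [-0.206, 2.644, 0.051]
ft_force: [-1.0, -0.3, 0.6]
finger_gap: 0.0849
finger_force: 0.0
```

Run:
```python
from wf import *
np.set_printoptions(precision=4,suppress=True)
f,im,r,p,Rw=wfit(.069,[.621,.215,.155]);save(im,'w3.png')
s=env.get_state();print(f,p,s['joint_pos'],s['time'],s['ft_force']);print(Rw)
print('togo',Rw.T@(np.array([f[0][0],f[0][1],.136])-p)*1000+[0,0,19])
```

```text
(array([0.6217, 0.2152, 0.1711]), np.float64(-0.8354645532789938)) [0.6305 0.2161 0.1204] [-0.7048  0.3366  0.2562  2.0626  0.2397  0.293   1.0306] 5.5167 [-0.5172  0.268   0.9021]
[[-0.8714 -0.1547  0.4655]
 [-0.1368  0.988   0.0722]
 [-0.4711 -0.0007 -0.8821]]
togo [0.3867 0.457  1.1279]
```

View pics/w3.png

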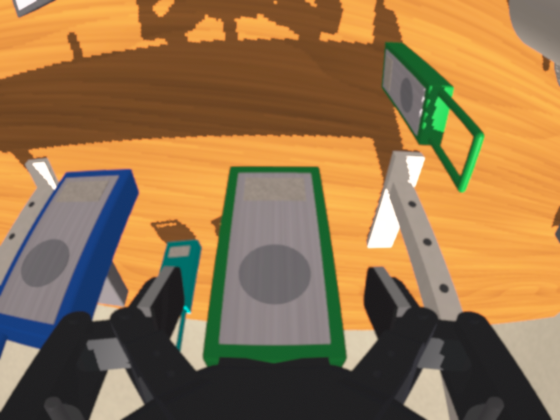

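The sled is centred between the fingers (block columns about 205–345, fingers at 180 and 370), so I close the gripper.

Emit:
step_arm([
  [[0,0,0],[0,0,0],50],
  [[0,0,0],[0,0,0],50],
  [[0,0,0],[0,0,0],50],
  [[0,0,0],[0,0,0],50],
  [[0,0,0],[0,0,0],50],
  [[0,0,0],[0,0,0],50],
], newtons=90)

```text
time: 6.02
eef_pos: [0.6316, 0.2168, 0.1213]
tcp_rot: [-0.207, 2.641, 0.052]
ft_force: [0.9, 1.8, 5.5]
finger_gap: 0.0573
finger_force: 95.0
```

Emit:
step_arm([
  [[0,0,0],[-1,0,-1.8],50],
  [[0,0,0],[-1,0,-1.8],50],
  [[0,0,0],[4.4,0,-2.3],50],
  [[0,0,0],[4.4,0,-2.3],50],
  [[0,0,0],[-2.4,0,-4.4],50],
  [[0,0,0],[-2.4,0,-4.4],50],
  [[0,0,0],[-2.4,0,-4.4],50],
  [[0,0,0],[0,0,0],50],
])

```text
time: 6.68
eef_pos: [0.6218, 0.2147, 0.1407]
tcp_rot: [-0.206, 2.642, 0.052]
ft_force: [1.0, -0.3, -4.3]
finger_gap: 0.0572
finger_force: 97.0
```

Run:
```python
from h import *
A=env.get_image('side');cv2.imwrite('pics/s2.png',cv2.resize(A['image'][90:230,200:380,::-1],None,fx=4,fy=4,interpolation=2))
print(env.get_state()['ft_force'])
```

```text
[-0.52274473  0.2642569  -5.25271436]
```

View pics/s2.png

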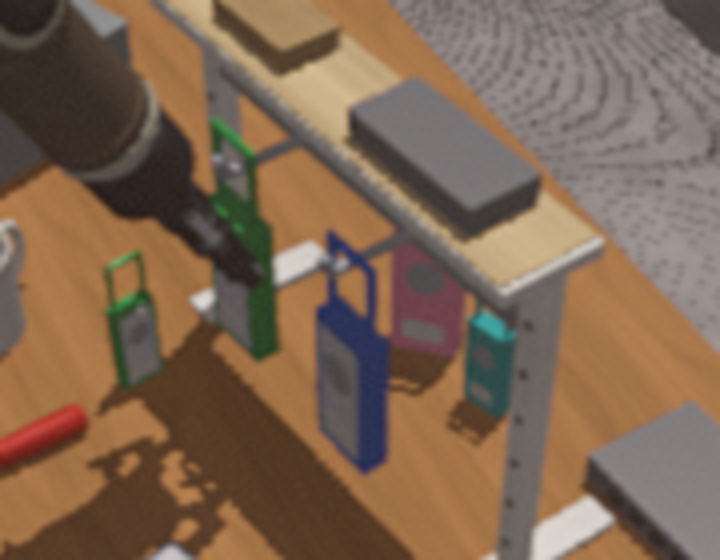

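The green sled is lifted, with the loop bar above the hook tip at about (160,228) in the crop; the blue sled still hangs. Next I back out along rack -x.

Emit:
step_arm([
  [[0,0,0],[6,0,-3.2],50],
  [[0,0,0],[8,0,-4.3],50],
  [[0,0,0],[10,0,-5.3],50],
  [[0,0,0],[14,0,-7.5],50],
  [[0,0,0],[18,0,-9.6],50],
  [[0,0,0],[18,0,-9.6],50],
  [[0,0,0],[12,0,-6.4],50],
])

```text
time: 7.32
eef_pos: [0.5215, 0.1982, 0.1379]
tcp_rot: [-0.206, 2.646, 0.05]
ft_force: [-1.3, 0.4, -3.9]
finger_gap: 0.0573
finger_force: 97.1
```

Run:
```python
from wf import *
np.set_printoptions(precision=4,suppress=True)
s=env.get_state();p=np.array(s['eef_pos']);Rw=R.from_rotvec(s['tcp_rot']).as_matrix()
g=p-.019*Rw[:,2];print(g,s['joint_pos'],s['ft_force'])
im=env.get_image('wrist');save(im,'w4.png')
for q in env.regions_of('sled_green',im):print(q['p'],q['location'],q['mask'].sum())
f,im,r,p,Rw=wfit(g[2]-.067,[g[0],g[1],.155]);print(f)
A=env.get_image('scene');B=env.get_image('side')
ra,rb=[env.regions_of('dock',i)[0] for i in(A,B)]
F.proj=proj
D=[box((-.05,.05),(-.06,.06),(0,.065))]
print('dock',F.fit([(A,ra['mask']),(B,rb['mask'])],D,[.562,-.246,-.05]),F.fit([(A,ra['mask'])],D,[.562,-.246,-.05]),F.fit([(B,rb['mask'])],D,[.562,-.246,-.05]))
```

```text
[0.5127 0.1969 0.1547] [-0.9542  0.1376  0.403   2.2823  0.4571  0.312   0.753 ] [-1.3116  0.4069 -3.9083]
0.86 [270.6, 274.7] 22616
0.74 [203.4, 381.7] 3210
(array([0.5118, 0.1972, 0.1779]), np.float64(-0.8059473141884325))
dock (array([ 0.5621, -0.2472, -0.0521]), np.float64(-0.9549984387275648)) (array([ 0.5624, -0.248 , -0.0316]), np.float64(-0.9747100740533743)) (array([ 0.5628, -0.2451, -0.076 ]), np.float64(-0.955143428952635))
```

```bash
cat > goal.py <<'E'
from h import *
Rgr=R.from_rotvec([-.206,2.643,.0515]).as_matrix()
def goal(x,y,under,yaw):  # sled centre, underside z, sled yaw -> TCP pose
    Rg=E=R.from_euler('z',yaw-.1553).as_matrix()@Rgr
    f=np.array([np.cos(yaw),np.sin(yaw),0]);g=np.array([x,y,under+.069])+.001*f
    return g+.019*Rg[:,2],Rg
E
python3 - <<'E'
from goal import *
T,Rg=goal(.562,-.247,.115,-.05);print(T);plan(T,Rg,18)
E
```

```text
[ 0.57195596 -0.24749821  0.16724985]
turn/row [ 0.0053 -0.      0.01  ] total deg 11.72752379347774
0 [0.4, -24.9, -2.0]
1 [0.1, -24.9, -1.8]
2 [-0.1, -24.9, -1.7]
3 [-0.4, -25.0, -1.6]
4 [-0.6, -25.0, -1.4]
5 [-0.9, -25.0, -1.3]
6 [-1.1, -25.0, -1.2]
7 [-1.4, -24.9, -1.0]
8 [-1.6, -24.9, -0.9]
9 [-1.9, -24.9, -0.8]
10 [-2.1, -24.9, -0.6]
11 [-2.4, -24.9, -0.5]
12 [-2.6, -24.9, -0.4]
13 [-2.9, -24.8, -0.2]
14 [-3.1, -24.8, -0.1]
15 [-3.4, -24.8, 0.0]
16 [-3.6, -24.7, 0.2]
17 [-3.9, -24.7, 0.3]
```

Emit:
step_arm([
  [[0.0053,0,0.01],[0.4,-24.9,-2],50],
  [[0.0053,0,0.01],[0.1,-24.9,-1.8],50],
  [[0.0053,0,0.01],[-0.1,-24.9,-1.7],50],
  [[0.0053,0,0.01],[-0.4,-25,-1.6],50],
  [[0.0053,0,0.01],[-0.6,-25,-1.4],50],
  [[0.0053,0,0.01],[-0.9,-25,-1.3],50],
  [[0.0053,0,0.01],[-1.1,-25,-1.2],50],
  [[0.0053,0,0.01],[-1.4,-24.9,-1],50],
  [[0.0053,0,0.01],[-1.6,-24.9,-0.9],50],
])

```text
time: 8.47
eef_pos: [0.5484, -0.0259, 0.1532]
tcp_rot: [-0.07, 2.65, 0.016]
ft_force: [-0.1, 0.5, -4.2]
finger_gap: 0.0574
finger_force: 97.2
```

Emit:
step_arm([
  [[0.0053,0,0.01],[-1.9,-24.9,-0.8],50],
  [[0.0053,0,0.01],[-2.1,-24.9,-0.6],50],
  [[0.0053,0,0.01],[-2.4,-24.9,-0.5],50],
  [[0.0053,0,0.01],[-2.6,-24.9,-0.4],50],
  [[0.0053,0,0.01],[-2.9,-24.8,-0.2],50],
  [[0.0053,0,0.01],[-3.1,-24.8,-0.1],50],
  [[0.0053,0,0.01],[-3.4,-24.8,0],50],
  [[0.0053,0,0.01],[-3.6,-24.7,0.2],50],
  [[0.0053,0,0.01],[-3.9,-24.7,0.3],50],
  [[0,0,0],[0,0,0],50],
])

```text
time: 9.3
eef_pos: [0.5722, -0.2547, 0.1681]
tcp_rot: [0.073, 2.648, -0.025]
ft_force: [0.3, -1.5, -4.2]
finger_gap: 0.0574
finger_force: 97.5
```

Run:
```python
from wf import *
from goal import *
np.set_printoptions(precision=4,suppress=True)
s=env.get_state();p=np.array(s['eef_pos']);Rw=R.from_rotvec(s['tcp_rot']).as_matrix();print(p,s['joint_pos'],s['time'],np.arctan2(-Rw[0,1],Rw[1,1]))
T,Rg=goal(.562,-.247,.115,-.05);print('err',T-p,R.from_matrix(Rw.T@Rg).as_rotvec())
im=env.get_image('wrist');A=env.get_image('scene');B=env.get_image('side')
a=A['image'][220:340,130:250,::-1];b=B['image'][215:345,260:380,::-1]
w=im['image'][:,:,::-1].copy()
k=lambda x,f:cv2.resize(x,None,fx=f,fy=f,interpolation=2)
c=np.zeros((600,800,3),np.uint8);a=k(a,2.3);b=k(b,2.3)
c[:a.shape[0],:a.shape[1]]=a;c[300:300+b.shape[0],:b.shape[1]]=b;c[:375,290:790]=k(w,500/560)[:375]
cv2.imwrite('pics/d1.png',c);save(im,'w5.png');save(A,'A5.png');save(B,'B5.png')
f,im,r,p,Rw=wfit(.115,[.562,-.247,-.05]);print('sled',f)
for q in env.regions_of('dock',im):
  if q['p']>.3:
    ys,xs=np.nonzero(q['mask']);print(q['p'],q['location'],q['mask'].sum(),ys.min(),ys.max(),xs.min(),xs.max())
```

```text
[ 0.5722 -0.2547  0.1681] [ 0.1512  0.2211  0.348   2.0862 -0.6238  0.4631  2.4994] 9.3 -0.05620910882458261
err [-0.0002  0.0072 -0.0008] [-0.007   0.0008 -0.0036]
sled (array([ 0.5627, -0.2474, -0.0398]), np.float64(-0.8181754328724787))
0.65 [114.4, 276.3] 17285 56 186 193 356
```

View pics/d1.png

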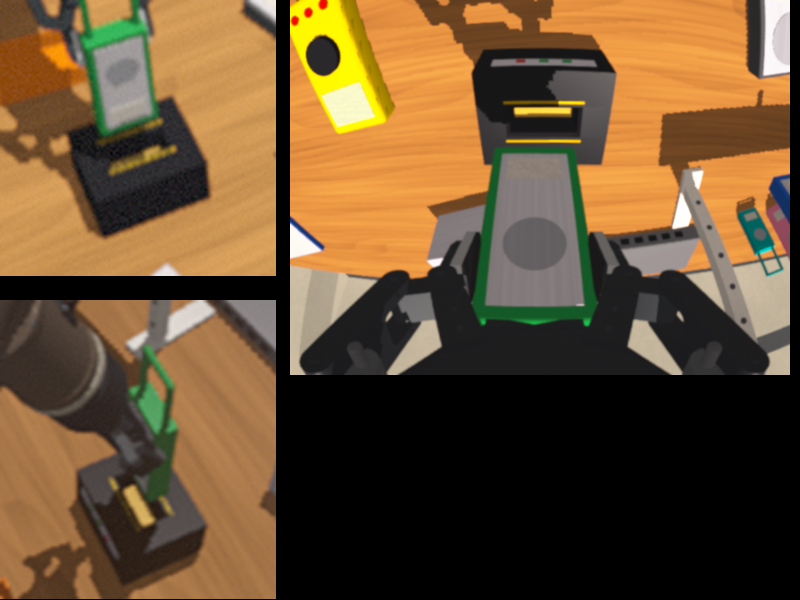

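The wrist view shows the dock's two yellow lines and the whole slot just ahead of the sled's underside. I measure the slot from these lines in a fresh picture.

```bash
cat > slot.py <<'E'
from wf import *
from goal import *
np.set_printoptions(precision=4,suppress=True)
s=env.get_state();p=np.array(s['eef_pos']);Rw=R.from_rotvec(s['tcp_rot']).as_matrix();print(p,s['tcp_rot'],s['time'])
im=env.get_image('wrist');h=cv2.cvtColor(im['image'],cv2.COLOR_RGB2HSV)
m=cv2.inRange(h,(18,120,70),(35,255,255));m[:90]=0;m[190:]=0;m[:,:200]=0;m[:,350:]=0
n,l,st,c=cv2.connectedComponentsWithStats(m)
def wz(px,z):
    o,d=wray(im,px,p,Rw);return (o+d*(z-o[2])/d[2])
for i in range(1,n):
    if st[i][4]<15: continue
    ys,xs=np.nonzero(l==i);e=[wz((ys[xs<=xs.min()+2].mean(),xs.min()-.5),.065),wz((ys[xs>=xs.max()-2].mean(),xs.max()+.5),.065)]
    d=e[1]-e[0];print(st[i],e[0][:2],e[1][:2],'mid',(e[0]+e[1])[:2]/2,'len',np.linalg.norm(d),'yaw',np.arctan2(d[0],-d[1]))
f,_,r,p2,_=wfit(p[2]+.019*.882-.069,[.562,-.247,-.05]);print('sled',f, p2)
E
python3 slot.py
```

```text
[ 0.5718 -0.2463  0.1669] [ 0.0622  2.6512 -0.0155] 9.6
[227 114  93   6 367] [ 0.5397 -0.281 ] [ 0.5436 -0.2095] mid [ 0.5416 -0.2452] len 0.07161430863108778 yaw 3.0875721733641948
[240 121  66  12 762] [ 0.5491 -0.2718] [ 0.5525 -0.2203] mid [ 0.5508 -0.2461] len 0.051703363009715606 yaw 3.0753187357617846
[230 157  86   6 397] [ 0.5808 -0.2839] [ 0.5844 -0.2114] mid [ 0.5826 -0.2476] len 0.07257233301241199 yaw 3.092445259686683
sled (array([ 0.5635, -0.2459, -0.0481]), np.float64(-0.8254335602789014)) [ 0.5719 -0.2463  0.1671]
```

Run:
```python
from goal import *
T,Rg=goal(.5617,-.2465,.068,-.051);print(T);plan(T,Rg,6)
```

```text
[ 0.57165546 -0.24700816  0.12024985]
turn/row [ 0.0003 -0.0002  0.0006] total deg 0.2228941426893926
0 [3.7, -0.1, 6.9]
1 [3.7, -0.1, 6.9]
2 [3.7, -0.1, 6.9]
3 [3.7, -0.1, 6.9]
4 [3.8, -0.1, 6.9]
5 [3.8, -0.1, 6.9]
```

Emit:
step_arm([
  [[0.0003,0,0.0006],[3.7,-0.1,6.9],50],
  [[0.0003,0,0.0006],[3.7,-0.1,6.9],50],
  [[0.0003,0,0.0006],[3.7,-0.1,6.9],50],
  [[0.0003,0,0.0006],[3.7,-0.1,6.9],50],
  [[0.0003,0,0.0006],[3.8,-0.1,6.9],50],
  [[0.0003,0,0.0006],[3.8,-0.1,6.9],50],
  [[0,0,0],[0,0,0],50],
  [[0,0,0],[0,0,0],50],
  [[0,0,0],[0,0,0],50],
])

```text
time: 10.5
eef_pos: [0.5719, -0.248, 0.1208]
tcp_rot: [0.069, 2.65, -0.018]
ft_force: [-0.1, 0.8, -4.3]
finger_gap: 0.0572
finger_force: 97.6
```

Run:
```python
exec(open('slot.py').read())
s=env.get_state();print(s['ft_force'],s['joint_pos'])
w=im['image'][60:230,170:380,::-1];cv2.imwrite('pics/d2.png',cv2.resize(w,None,fx=3.5,fy=3.5,interpolation=2))
T,Rg=goal(.5617,-.2465,.048,-.051);plan(T,Rg,5)
```

```text
[ 0.5719 -0.248   0.1208] [ 0.0691  2.6497 -0.018 ] 10.5
[221 146 110   7 558] [ 0.5396 -0.2811] [ 0.5433 -0.2091] mid [ 0.5415 -0.2451] len 0.07209571190478697 yaw 3.0900172258951613
[238 154  75   9 635] [ 0.5473 -0.2707] [ 0.5501 -0.2209] mid [ 0.5487 -0.2458] len 0.0499411302429643 yaw 3.085888306628611
sled (array([ 0.5638, -0.2476, -0.0517]), np.float64(-0.8245269624012437)) [ 0.572  -0.2481  0.121 ]
[ 0.1211 -0.0455 -4.2271] [ 0.2318  0.2892  0.2496  2.1311 -0.7801  0.3682  2.6588]
turn/row [-0.0002 -0.     -0.0002] total deg 0.09042929171551324
0 [2.0, 0.2, 3.6]
1 [2.0, 0.2, 3.6]
2 [2.0, 0.2, 3.6]
3 [2.0, 0.2, 3.6]
4 [2.0, 0.2, 3.6]
```

View pics/d2.png

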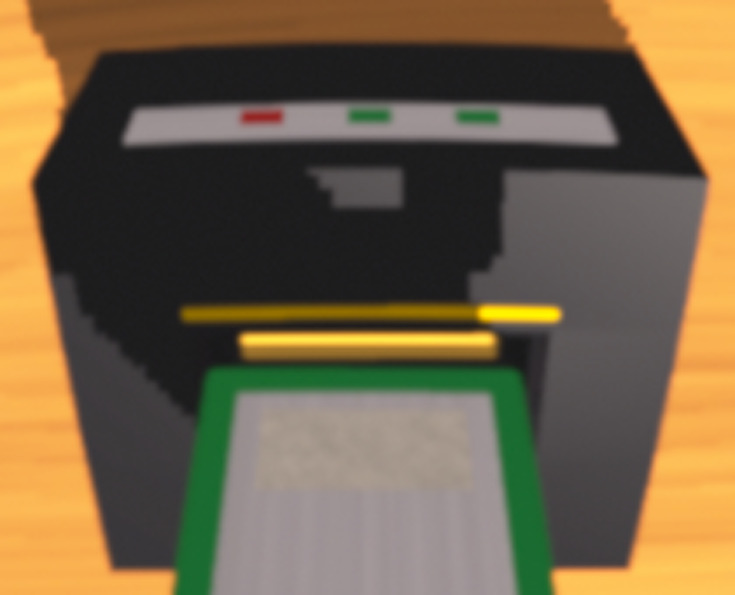

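Run:
```python
exec(open('slot.py').read())
for r in(164.5,165.2,166,167):print(r,wz((r,274.3),.0680))
for z in(.066,.070):print(z,wz((165.5,274.3),z))
g=im['image'][160:172,274];print(g.tolist())
T,Rg=goal(.5617,-.2463,.048,-.051);plan(T,Rg,5)
```

```text
[ 0.572  -0.2481  0.121 ] [ 0.069   2.6493 -0.0183] 10.65
[221 146 110   7 550] [ 0.5397 -0.2812] [ 0.5434 -0.2092] mid [ 0.5415 -0.2452] len 0.07213366255029215 yaw 3.09093927333877
[238 154  75   9 636] [ 0.5473 -0.2708] [ 0.5503 -0.221 ] mid [ 0.5488 -0.2459] len 0.049974174936042566 yaw 3.081036495670717
sled (array([ 0.5636, -0.2475, -0.052 ]), np.float64(-0.8217838471964373)) [ 0.5719 -0.2481  0.1209]
164.5 [ 0.5524 -0.2466  0.068 ]
165.2 [ 0.5529 -0.2466  0.068 ]
166 [ 0.5536 -0.2466  0.068 ]
167 [ 0.5544 -0.2467  0.068 ]
0.066 [ 0.5547 -0.2467  0.066 ]
0.07 [ 0.5517 -0.2465  0.07  ]
[[152, 111, 43], [130, 96, 40], [85, 65, 34], [43, 42, 32], [29, 56, 34], [28, 82, 42], [26, 100, 47], [25, 106, 48], [27, 107, 50], [29, 108, 51], [47, 111, 61], [84, 121, 88]]
turn/row [-0.0002 -0.0001 -0.0003] total deg 0.09596502141115122
0 [2.0, 0.2, 3.6]
1 [2.0, 0.2, 3.6]
2 [2.0, 0.2, 3.6]
3 [2.0, 0.2, 3.6]
4 [2.0, 0.2, 3.6]
```

Run:
```python
from goal import *
T,Rg=goal(.5606,-.2463,.048,-.051);plan(T,Rg,5)
```

```text
turn/row [-0.0002 -0.0001 -0.0003] total deg 0.09596502141115122
0 [2.1, 0.2, 3.5]
1 [2.2, 0.2, 3.5]
2 [2.2, 0.2, 3.5]
3 [2.2, 0.2, 3.5]
4 [2.2, 0.2, 3.5]
```

Shift sideways first, then descend.

Emit:
step_arm([
  [[0,0,0],[1.1,1.2,-0.5],50],
  [[0,0,0],[0,0,0],50],
  [[0,0,0],[1.4,0,2.6],50],
  [[0,0,0],[1.4,0,2.6],50],
  [[0,0,0],[1.4,0,2.6],50],
  [[0,0,0],[1.4,0,2.6],50],
  [[0,0,0],[0,0,0],50],
])

```text
time: 11.38
eef_pos: [0.5699, -0.2466, 0.1073]
tcp_rot: [0.07, 2.652, -0.017]
ft_force: [-0.3, -0.4, -4.1]
finger_gap: 0.0572
finger_force: 97.6
```

Emit:
step_arm([
  [[0,0,0],[1.4,0,2.6],50],
  [[0,0,0],[1.4,0,2.6],50],
  [[0,0,0],[1.4,0,2.6],50],
  [[0,0,0],[1.4,0,2.6],50],
  [[0,0,0],[1.4,0,2.6],50],
  [[0,0,0],[0,0,0],50],
])

```text
time: 11.88
eef_pos: [0.5699, -0.2466, 0.0928]
tcp_rot: [0.07, 2.651, -0.017]
ft_force: [0.3, -0.8, -4.6]
finger_gap: 0.0575
finger_force: 97.6
```

Emit:
step_arm([
  [[0,0,0],[1,0,1.8],50],
  [[0,0,0],[1,0,1.8],50],
  [[0,0,0],[1,0,1.8],50],
  [[0,0,0],[1,0,1.8],50],
  [[0,0,0],[1,0,1.8],50],
  [[0,0,0],[0,0,0],50],
], newtons=110)

```text
time: 12.38
eef_pos: [0.5705, -0.247, 0.0835]
tcp_rot: [0.07, 2.65, -0.018]
ft_force: [-0.6, -0.4, 1.2]
finger_gap: 0.0567
finger_force: 120.9
```

Emit:
step_arm([
  [[0,0,0],[0.9,0,1.7],50],
  [[0,0,0],[0.9,0,1.7],50],
  [[0,0,0],[0,0,0],50],
])

```text
time: 12.63
eef_pos: [0.5709, -0.247, 0.0801]
tcp_rot: [0.069, 2.649, -0.018]
ft_force: [-2.3, 1.6, 6.9]
finger_gap: 0.0568
finger_force: 120.9
```

Emit:
step_arm([
  [[0,0,0],[0.9,0,1.7],50],
  [[0,0,0],[0.9,0,1.7],50],
  [[0,0,0],[0,0,0],50],
])

```text
time: 12.88
eef_pos: [0.5732, -0.2474, 0.0801]
tcp_rot: [0.068, 2.643, -0.019]
ft_force: [-12.8, 5.5, 34.1]
finger_gap: 0.0567
finger_force: 122.2
```

Emit:
step_arm([
  [[0,0,0],[-1,0,-2],50],
  [[0,0,0],[0,0,0],50],
])

```text
time: 13.05
eef_pos: [0.5715, -0.2471, 0.0801]
tcp_rot: [0.069, 2.647, -0.019]
ft_force: [-3.6, 3.3, 15.6]
finger_gap: 0.0566
finger_force: 121.2
```

Emit:
step_arm([
  [[0,0,0],[0,0,0],85],
  [[0,0,0],[0,0,0],85],
  [[0,0,0],[0,0,0],85],
  [[0,0,0],[0,0,0],85],
  [[0,0,0],[0,0,0],85],
  [[0,0,0],[0,0,0],85],
])

```text
time: 13.55
eef_pos: [0.57, -0.2468, 0.0775]
tcp_rot: [0.07, 2.651, -0.018]
ft_force: [-0.1, 0.1, -0.7]
finger_gap: 0.0848
finger_force: 0.0
```

Run:
```python
from wf import *
np.set_printoptions(precision=4,suppress=True)
s=env.get_state();p=np.array(s['eef_pos']);Rw=R.from_rotvec(s['tcp_rot']).as_matrix();print(p,s['ft_force'],s['finger_gap'])
im=env.get_image('wrist')
r=max(env.regions_of('sled_green',im),key=lambda q:q['mask'].sum())
F.proj=lambda im,X:wproj(im,X,p,Rw)
for z0 in(.027,.030,.033,.037):
    B=[box((-.012,.012),(-.03,.03),(.065,z0+.13)),box((-.004,.004),(-.027,-.019),(z0+.13,z0+.199)),box((-.004,.004),(.019,.027),(z0+.13,z0+.199))]
    print(z0,F.fit([(im,r['mask'])],B,[.562,-.2465,-.05]))
```

```text
[ 0.57   -0.2468  0.0775] [-0.1373  0.053  -0.6641] 0.08482437633618244
0.027 (array([ 0.5594, -0.2462,  0.0945]), np.float64(-0.7910232128362339))
0.03 (array([ 0.5592, -0.2464,  0.0685]), np.float64(-0.7698713959502245))
0.033 (array([ 0.5588, -0.2464,  0.072 ]), np.float64(-0.7512539041191776))
0.037 (array([ 0.5594, -0.2462,  0.0775]), np.float64(-0.7266383118328705))
```

Emit:
step_arm([
  [[0,0,0],[0,0,-8],85],
  [[0,0,0],[0,0,-16],85],
  [[0,0,0],[0,0,-25],85],
  [[0,0,0],[0,0,-25],85],
  [[0,0,0],[0,0,-25],85],
  [[0,0,0],[0,0,-25],85],
  [[0,0,0],[0,0,-25],85],
  [[0,0,0],[0,0,-25],85],
  [[0,0,0],[0,0,-15],85],
  [[0,0,0],[0,0,0],85],
])

```text
time: 14.48
eef_pos: [0.481, -0.2432, 0.2485]
tcp_rot: [0.071, 2.645, -0.02]
ft_force: [0.5, -0.2, 1.0]
finger_gap: 0.0849
finger_force: 0.0
```

Run:
```python
from h import *
s=env.get_state();p=np.array(s['eef_pos']);Rw=R.from_rotvec(s['tcp_rot']).as_matrix();print(p,s['time'])
im=env.get_image('wrist');A=env.get_image('scene');B=env.get_image('side')
for n,P in(('w',lambda X:wproj(im,X,p,Rw)),('A',lambda X:proj(A,X)),('B',lambda X:proj(B,X))):
    for u in(.027,.037): print(n,u,'blocktop-front',P([.551,-.276,u+.13]),P([.554,-.216,u+.13]),'bartop',P([.562,-.2465,u+.199]))
k=lambda x,f:cv2.resize(x[:,:,::-1],None,fx=f,fy=f,interpolation=2)
c=np.zeros((600,800,3),np.uint8)
a=k(A['image'][130:350,120:460],1.15);b=k(B['image'][90:350,230:380],1.3)
w=k(im['image'][60:360,150:410],1.5)
c[:a.shape[0],:a.shape[1]]=a;c[260:260+b.shape[0],:b.shape[1]]=b;c[:w.shape[0],400:400+w.shape[1]]=w
cv2.imwrite('pics/e1.png',c)
```

```text
[ 0.48095565 -0.24317305  0.24854371] 14.4833
w 0.027 blocktop-front (np.float64(217.8), np.float64(242.9)) (np.float64(217.7), np.float64(306.6)) bartop (np.float64(286.0), np.float64(274.8))
w 0.037 blocktop-front (np.float64(225.7), np.float64(242.2)) (np.float64(225.6), np.float64(307.3)) bartop (np.float64(296.4), np.float64(274.8))
A 0.027 blocktop-front (np.float64(258.7), np.float64(171.0)) (np.float64(250.2), np.float64(196.1)) bartop (np.float64(236.3), np.float64(181.8))
A 0.037 blocktop-front (np.float64(255.8), np.float64(170.4)) (np.float64(247.3), np.float64(195.7)) bartop (np.float64(233.2), np.float64(181.3))
B 0.027 blocktop-front (np.float64(293.2), np.float64(325.9)) (np.float64(272.9), np.float64(314.0)) bartop (np.float64(265.4), np.float64(325.2))
B 0.037 blocktop-front (np.float64(291.1), np.float64(326.1)) (np.float64(270.6), np.float64(314.2)) bartop (np.float64(262.9), np.float64(325.5))
```

View pics/e1.png

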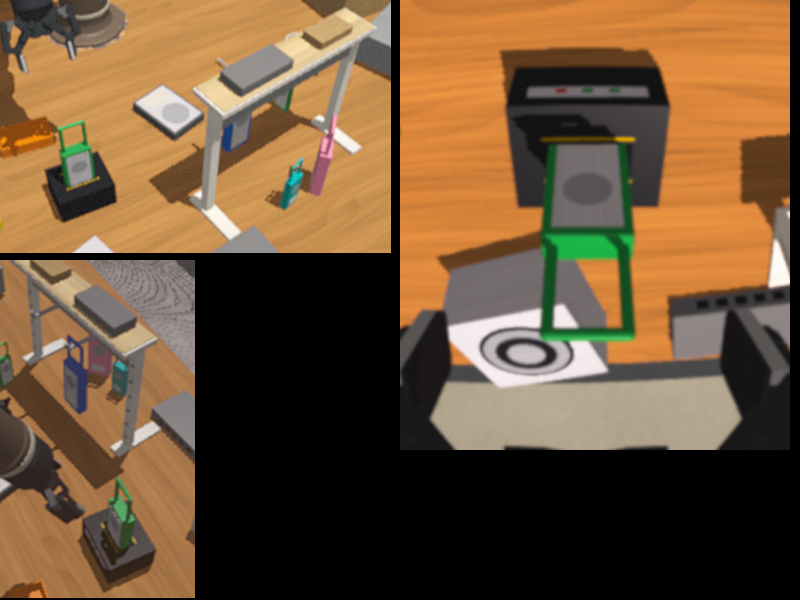

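The green sled stands upright in the dock. Its bar top is at row ~285 and the block edge at ~217, matching the fully-home prediction (286, 218), and the blue sled still hangs.

```bash
python3 -c "
from cell import env
print(env.hand_in())"
```

```text
the job is handed in; nothing more can be done
None
```

I moved the green sled from its hook to the dock, pushed it fully home, released it and backed the arm clear. The blue sled is still hanging, and the job was handed in at about 15 s of the 48 s limit.

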